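# Clear up the broken globe bulb with tongs

## Task

One of the two globe bulbs on the storeroom bench has broken. Put the sound bulb out of harm's way: lower it gently to the bottom of the deep tub and let it go there; then take the tongs, close their jaws on the broken bulb's base without touching it yourself, and lift it about 12 cm above the bench. Finish while still holding it up in the tongs, clear of everything, and leave the other things where they stand.

Things in the scene. Friction and masses are not known exactly. Their poses are not given: they have to be found in the camera images.
- tub: Deep open-topped grey plastic tub fixed to the bench, outside 200 (its x) x 180 (its y) x 110 mm high, walls and floor 5 mm thick. Origin: centre of its underside, on the bench; z up.
- globe: Sound globe bulb, about 70 g: clear glass ball 60 mm across with a metal screw cap 27 mm across. Origin: centre of the ball; z points out through the cap, which runs from 26 to 55 mm from the origin. Starts cap up in the mouth of the small cardboard ring, origin about 46 mm above the bench. May roll onto its side when let go.
- tape_ring: Small empty cardboard ring lying flat and loose, the sound bulb's seat: 56 mm outside, 40 mm inside, 24 mm high. Origin: centre of its underside.
- stub: Base of the broken bulb, about 30 g: metal screw cap 27 mm across, 26 mm tall, standing loose on the bench, cap down, with jagged glass splinters up to 45 mm above the bench (grip the metal). Origin: centre of its underside; z up. The robot itself must not touch it.
- tongs: Steel spring tongs, about 140 g, 240 mm long, lying flat, jaws open sideways; gripped from above across both arms at the dark rubber sleeves. Origin: on the bench under the mid-line at the middle of the sleeves, near the balance point; x points to the jaws, z up. Frame fixed to the left (+y) arm. Sleeves: 80 mm long, 30 mm high from the bench up, 62 mm over their outsides at the origin.
- tongs_pivot (a point): Pivot of the tongs, 115 mm behind their origin, 15 mm above their underside. A spring opens the arms: squeezing the sleeves at the origin takes about 3 N to begin, 5 N at 50 mm over the sleeves (jaw gap 50 mm), 6 N at 37 mm (jaw gap 27 mm); about 25 N holds the cap firmly. Let go, they spring open.
- jaw_left (a point): Centre of the inner face of the left (+y) jaw of the tongs, 15 mm above the tongs' underside, 91 mm ahead of their origin. Jaw faces are 36 mm long, 30 mm high. Midway between jaw_left and jaw_right is where a thing is gripped.
- jaw_right (a point): The same point of the right (-y) jaw; 72 mm from jaw_left when the tongs are open.
- tongs_arm (a joint): Closing angle of the tongs in rad: 0 open, about 0.22 with the 27 mm cap between the jaws, 0.34 nearly shut.
- screw_jar: Bystander, loose, to be left alone: closed glass jar, 60 across, 85 tall (mm). Origin: centre of its underside.
- tape_roll: Bystander, loose, to be left alone: big roll of parcel tape lying flat, 100 across, 48 tall (mm). Origin: centre of its underside.
- bulb_carton: Bystander, loose, to be left alone: small closed cardboard bulb carton, 65 x 65 x 90 (mm). Origin: centre of its underside.
- screwdriver: Bystander, loose, to be left alone: screwdriver lying along its x, about 200 long (mm). Origin: centre of its underside.
- brush: Bystander, loose, to be left alone: hand brush lying along its x, about 200 long (mm). Origin: centre of its underside.
- mug: Bystander, loose, to be left alone: mug, 80 across, 90 tall (mm). Origin: centre of its underside.
There are look-alikes about, which are no part of the job. Leave any yellow look-alike of the globe alone. What is shaped like the stub but yellow is not meant.

How it is judged:
On the way, in this order (a step that is already met when the one before it is completed fails the run):
1. the sound bulb lies on the bottom of the tub, let go (x of globe in the frame of tub between -0.08 and 0.08 m and y of globe in the frame of tub between -0.07 and 0.07 m and z of globe in the frame of tub below 0.05 m and contact force between the fingers and globe below 0.1 N), for 0.3 s.
2. the broken base is held up in the tongs (height (world z) of each of stub, jaw_left, jaw_right above 0.08 m and contact force between tongs and stub above 0.5 N and contact force between the fingers and tongs above 1 N and contact force between each of the arm, the fingers and stub below 0.1 N and contact force between each of stub, tongs and tub below 0.05 N and distance between stub and jaw_left below 0.05 m and distance between stub and jaw_right below 0.05 m and linear speed of stub below 0.05 m/s), for 0.3 s.
At the end, for the whole second after the job is handed in: The sound bulb lies let go on the tub's floor (origin less than 50 mm above the bench). The robot grips the tongs, whose jaws hold the broken base with its underside and the jaws more than 80 mm above the bench, still, touching neither tub nor robot (all of step 1 and all of step 2); the arm keeps its last pose, push and grip.
It fails at once if the robot touches the broken base itself (contact force between any of the fingers, the arm and stub above 0.3 N).
It fails at once if the sound bulb is dropped into the tub (falls more than about 25 mm) (linear speed of globe above 0.7 m/s and contact force between the fingers and globe below 0.05 N and horizontal distance between globe and tub below 0.14 m).
It fails at once if the sound bulb is pressed hard into the tub (over 25 N) (contact force between globe and tub above 25 N).
It fails at once if the sound bulb is dropped hard on or pressed onto the bench (over 25 N) (contact force between globe and table above 25 N).
It fails at once if a bystander or the bulb's ring is moved more than 4 cm (distance of any of screw_jar, tape_roll, bulb_carton, screwdriver, brush, mug, tape_ring from where it was at the start of the episode above 0.04 m).
It also fails if it takes over 67 s, if anything falls off the work surface, if the arm or the gripper's body presses on something with over 40 N, if the wrist force passes 120 N, or if a joint passes its speed limit or range.

## Robot

A 6-joint arm with a two-finger parallel gripper is mounted at the origin on the work surface. World frame = base frame: x ahead of the robot, y to its left, z up, the work surface at z = 0. Lengths are in m, angles in rad, forces in N, time in s.
With the tool pointing down it reaches from about 0.35 to 0.875 m from the base axis. Payload 4.2 kg.
Tool frame: the origin (TCP) lies at the very end of the fingers, on their centre line; the grasp point (between the pads) lies 19 mm behind it; x points along the fingers, y is the direction in which the jaws open and shut, and the axes are right-handed (so a half turn about x gives the same grasp; the last joint's range is limited). The gripper opens to 87 mm and grips with 3 to 60 N. Pads are 19 mm wide; open, the fingers measure 117 mm over their backs; the gripper's body (75 mm by 190 mm) begins 51 mm behind the grasp point.
Start: joints at [-0.885, 0.385, 0.008, 0, -1.194, -0.259], TCP at [0.259, -0.569, 0.223] pointing down, gripper open.
Joint ranges: [-3.14, 3.14], [-1.21, 2.06], [-1.07, 1.41], [-3.16, 2.05], [-2.99, -0.16], [-3.1, 3.1]. Speed limits (rad/s): [2.79, 2.79, 3.14, 3.14, 3.14, 3.14].

## Interface

Orientations are given as a rotation vector (axis times angle).
In Python, from plant import manip gives the robot as it stands.
- The arm moves only by the tool servo_tool, never from a script. Its argument "rows" is one flat list of numbers, 7 for each row, row after row: the finger opening in mm, from 0 to 87, then the shift along the tool's x, y, z in mm, then the turn, a rotation vector about the tool's x, y, z in rad. In form: [hand, dx, dy, dz, wx, wy, wz, hand, dx, dy, dz, wx, wy, wz, ...]. A call has 1 to 20 rows; each row shifts and turns the commanded pose from where the row before left it, along the tool's axes as they then stand; what a row does not reach is not made up. A row lasts 1/12 s, in which the tool goes at most 41.7 mm and 7.16 degrees, less where a joint would pass 70% of its speed; a pose out of reach is approached as far as the arm can. A call is refused whole if a number of a shift passes 41.7 or a number of a turn 0.125, either way. A call with a gripper value outside its range is refused whole. The fingers move at their own pace and stop on an object; the grip force is fixed at half the most. Time passes only in rows, so rows that do not move let the fingers close. It gives the time, the measured TCP pose, the force and the opening at its end, in the units of the state.
- manip.read_state(): the state, without advancing time (a new reading comes with each control period).
- manip.snapshot(name): name is "side" or "top"; returns the picture (384x512x3 uint8, blue, green, red); there is no depth.
- manip.get_calibration(name): a dict with "intrinsics" (3x3 intrinsics, pixels), "R" (3x3) and "t" (3): a world point X has camera coordinates R X + t. Camera axes: x right, y down, z forward; pixel columns grow to the right and rows downward; lengths in m; the calibration is good to about 2 mm. A picture is of the moment at which its call begins. get_calibration takes no time and is no camera call.
- manip.finish_job(): hands the job in, once; it reports no verdict.
The state is a dict: "clock": time; "joint_pos": joint angles; "joint_velocities": joint speeds; "joint_torque": joint torques, N m; "tool_pos": TCP position; "tool_rot": TCP orientation; "force": force on the tool from outside, world axes, zero at the start; "torque": the same for the moment, N m; "opening": finger opening in m.
Only numpy, scipy, OpenCV 4.12 (cv2) and the standard library are available. Lean on these libraries where they do the work, as an engineer would, in place of code of your own. Each camera call takes 0.05 s, during which the arm holds its last target. There are 200 camera calls.

## Working session

There is one attempt and no reset: what is moved stays moved. The work goes in short steps, Python scripts to look and compute and a tool call to move; the robot and the scene stay as the last step left them, time stands still between calls to the robot, and variables do not carry over. Pictures are saved under pics/ and viewed, about 8 in all and at most 12, crops included, and the job is handed in when it is done.

Besides the shell and the picture viewer there is one more tool, called after "Call:" by a JSON object that holds its "op" and its "data". servo_tool: Moves the arm, as the interface text tells. Its arguments: {"type":"object","properties":{"rows":{"type":"array","items":{"type":"number"}}},"required":["rows"]}

```bash
mkdir -p pics; ls; cat > h.py <<'E'
import numpy as np, cv2
from plant import manip
def snap(n,f):
    im=manip.snapshot(n); cv2.imwrite('pics/'+f,im); return im
def ray(n,u,v):
    c=manip.get_calibration(n); K,R,t=[np.array(c[k],float) for k in('intrinsics','R','t')]
    d=R.T@np.linalg.solve(K,[u,v,1]); return -R.T@t,d
def onz(n,u,v,z):
    o,d=ray(n,u,v); return o+d*(z-o[2])/d[2]
def proj(n,X):
    c=manip.get_calibration(n); K,R,t=[np.array(c[k],float) for k in('intrinsics','R','t')]
    p=K@(R@np.array(X)+t); return p[:2]/p[2]
E
python3 - <<'E'
from h import *
for n in('top','side'):
    im=snap(n,n+'0.png'); cv2.imwrite('pics/%s0b.png'%n,cv2.resize(im,(800,600),interpolation=cv2.INTER_CUBIC))
    print(n,ray(n,256,192))
print(manip.read_state())
E
```

```text
pics
top (array([ 0.4795022 , -0.05050251,  1.14807293]), array([ 0.09629727, -0.03570611, -0.99480365]))
side (array([0.05569554, 0.96790708, 0.89004328]), array([ 0.34188812, -0.73201979, -0.58966156]))
{'clock': 0.1, 'joint_pos': array([-8.85381380e-01,  3.85464427e-01,  6.74795386e-03, -4.72062531e-04,
       -1.19398371e+00, -2.58615823e-01]), 'joint_velocities': array([-0.00128304,  0.00015581,  0.00242418,  0.00063717,  0.00033643,
        0.00039895]), 'joint_torque': array([ 1.94611028e-03, -3.91690922e+01,  1.87937218e+01,  4.23193082e+00,
        1.34864525e-02, -8.25083021e-05]), 'tool_pos': array([ 0.25853032, -0.56842278,  0.22156699]), 'tool_rot': array([-0.33313403,  1.54524921,  0.33612974]), 'force': array([ 0.42147148, -0.71801938, -0.20129854]), 'torque': array([ 0.02706684,  0.02315926, -0.01319742]), 'opening': 0.0872154584334555}
```

View pics/top0b.png

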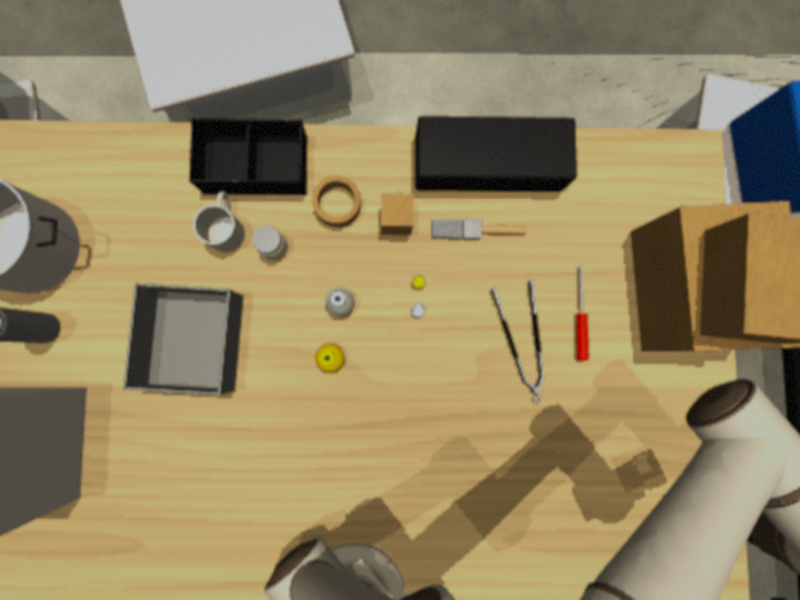

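View pics/side0b.png

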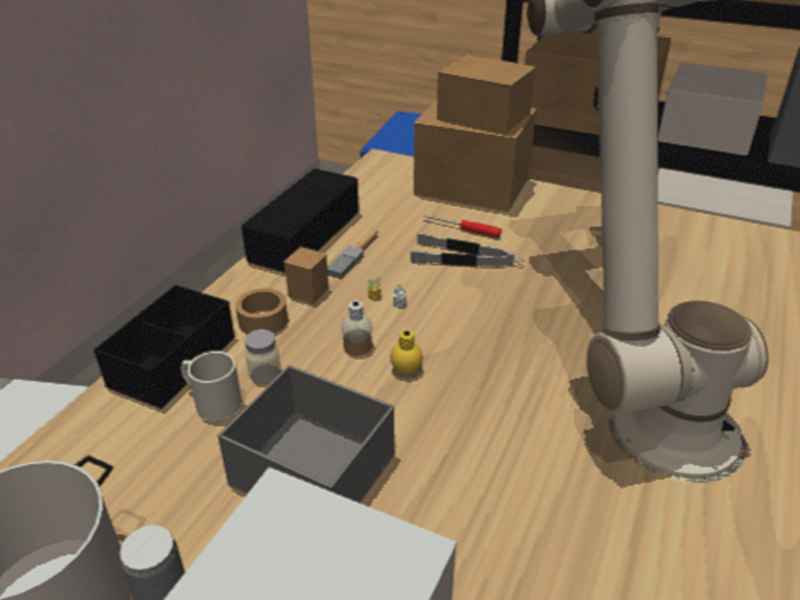

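Top view: globe at (340,302)/800-scale, white stub (418,311), yellow decoys (330,358) and (418,282). The tongs have their pivot at (537,395) and jaws up at (493,290)/(531,282); the tub is around (186,340). I'll take a zoomed pair to get exact pixels.

```bash
python3 - <<'E'
from h import *
t=cv2.imread('pics/top0.png'); s=cv2.imread('pics/side0.png')
# top crop cols 195..355 rows 170..260 x5 ; side crop cols 200..340 rows 145..245 x5
a=cv2.resize(t[170:262,200:360],None,fx=5,fy=5,interpolation=cv2.INTER_CUBIC)
cv2.imwrite('pics/ca.png',a)
b=cv2.resize(s[140:245,200:340],None,fx=5,fy=5,interpolation=cv2.INTER_CUBIC)
cv2.imwrite('pics/cb.png',b)
for z in(0,.101,.046):print('globe',z,onz('top',340*.64,302*.64,z))
print('stub',onz('top',418*.64,311*.64,.02),onz('side',400*.64,298*.64,.02))
print('globe side',onz('side',355*.64,306*.64,.101))
# tub rim corners top
for u,v in((137,287),(242,291),(236,394),(126,389)):print('tub',onz('top',u*.64,v*.64,.11))
for u,v in((224,436),(291,370),(394,408)):print('tubs',onz('side',u*.64,v*.64,.11))
E
```

```text
globe 0 [0.58574492 0.03398357 0.        ]
globe 0.101 [0.57639837 0.02655103 0.101     ]
globe 0.046 [0.58148807 0.03059845 0.046     ]
stub [ 0.5661278  -0.12815021  0.02      ] [ 0.56310907 -0.11851799  0.02      ]
globe side [0.58033052 0.04049169 0.101     ]
tub [0.60187661 0.40759788 0.11      ]
tub [0.59544517 0.21093333 0.11      ]
tub [0.40323843 0.2161426  0.11      ]
tub [0.41205475 0.41837523 0.11      ]
tubs [0.59841016 0.41502783 0.11      ]
tubs [0.58677326 0.24966305 0.11      ]
tubs [0.39800225 0.2565011  0.11      ]
```

View pics/ca.png

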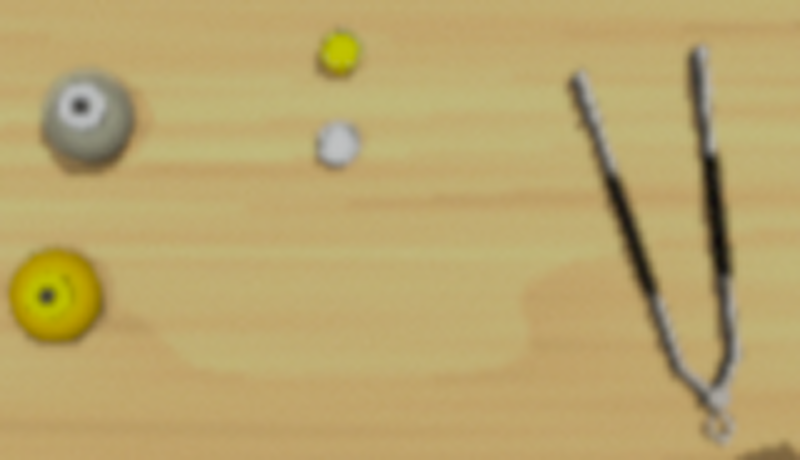

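View pics/cb.png

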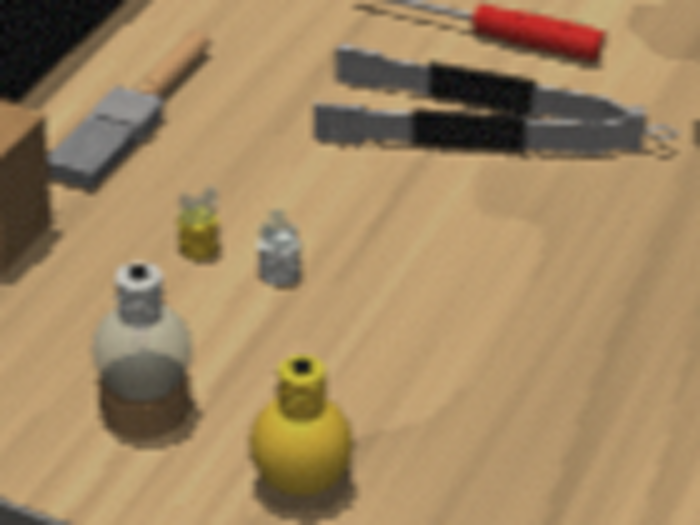

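```bash
python3 - <<'E'
from h import *
T=lambda u,v,z:onz('top',200+u/5-.4,170+v/5-.4,z)
S=lambda u,v,z:onz('side',200+u/5-.4,140+v/5-.4,z)
def tri(a,b):
    o1,d1=ray('top',200+a[0]/5-.4,170+a[1]/5-.4);o2,d2=ray('side',200+b[0]/5-.4,140+b[1]/5-.4)
    k=np.linalg.lstsq(np.c_[d1,-d2],o2-o1,rcond=None)[0]
    p,q=o1+k[0]*d1,o2+k[1]*d2; return (p+q)/2,np.linalg.norm(p-q)
print('cap tri',tri((82,105),(139,272)))
print('ball tri',tri((88,117),(142,350)))
print('cap',T(82,105,.101),S(139,272,.101),'ball',T(88,117,.046))
print('stub tri',tri((338,144),(279,250)),T(338,144,.024),S(279,250,.020))
P={k:T(*p,.03) for k,p in dict(Ltip=(580,76),Rtip=(698,50),Lf=(612,178),Lb=(652,294),Rf=(710,155),Rb=(723,272),piv=(718,393)).items()}
for k in P:print(k,P[k])
o=sum(P[k] for k in('Lf','Lb','Rf','Rb'))/4
j=(P['Ltip']+P['Rtip'])/2; d=j-P['piv']; print('orig',o,'dir',np.degrees(np.arctan2(d[1],d[0])),'tipmid',j,np.linalg.norm(d), 'tipgap',np.linalg.norm(P['Ltip']-P['Rtip']),'sleevegap',np.linalg.norm((P['Lf']+P['Lb']-P['Rf']-P['Rb'])/2), 'o-piv',np.linalg.norm((o-P['piv'])))
d2=o-P['piv'];print(np.degrees(np.arctan2(d2[1],d2[0])))
from scipy.spatial.transform import Rotation as R
print(R.from_rotvec(manip.read_state()['tool_rot']).as_matrix())
E
```

```text
cap tri (array([0.58448445, 0.03147997, 0.10026948]), np.float64(5.810148332693871e-06))
ball tri (array([0.58335358, 0.03238887, 0.04364942]), np.float64(0.0016795638370495577))
cap [0.5844086 0.0314216 0.101    ] [0.5839982 0.0323469 0.101    ] ball [0.58236448 0.03186356 0.046     ]
stub tri (array([ 0.56881815, -0.12715559,  0.01702375]), np.float64(0.0008571542238524281)) [ 0.56787479 -0.12684944  0.024     ] [ 0.56747228 -0.12327827  0.02      ]
Ltip [ 0.61202815 -0.28228921  0.03      ]
Rtip [ 0.62936251 -0.3589865   0.03      ]
Lf [ 0.54647975 -0.30185421  0.03      ]
Lb [ 0.47279604 -0.32615499  0.03      ]
Rf [ 0.56152862 -0.36524435  0.03      ]
Rb [ 0.48686986 -0.37189365  0.03      ]
piv [ 0.41064854 -0.36693652  0.03      ]
orig [ 0.51691857 -0.3412868   0.03      ] dir 12.430407943881466 tipmid [ 0.62069533 -0.32063785  0.03      ] 0.21508887053585066 tipgap 0.07863176154838263 sleevegap 0.05647394859730941 o-piv 0.10932167009373708
13.569582953263533
[[-8.65293922e-04 -4.13799836e-01  9.10367479e-01]
 [ 1.75170063e-03  9.10365796e-01  4.13800736e-01]
 [-9.99998091e-01  1.95275055e-03 -6.28805578e-05]]
```

Call:
{"op": "servo_tool", "data": {"rows": [87,0,22.8,30.3,0,0,0,87,0,22.8,30.3,0,0,0,87,0,22.8,30.3,0,0,0,87,0,22.8,30.3,0,0,0,87,0,22.8,30.3,0,0,0,87,0,22.8,30.3,0,0,0,87,0,22.8,30.3,0,0,0,87,0,22.8,30.3,0,0,0,87,0,22.8,30.3,0,0,0,87,0,22.8,30.3,0,0,0,87,0,22.8,30.3,0,0,0,87,0,22.8,30.3,0,0,0,87,0,22.8,30.3,0,0,0,87,0,22.8,30.3,0,0,0,87,0,22.8,30.3,0,0,0,87,0,22.8,30.3,0,0,0,87,0,22.8,30.3,0,0,0,87,0,22.8,30.3,0,0,0]}}

```text
clock: 1.6
tool_pos: [0.5856, 0.0323, 0.2222]
tool_rot: [-0.335, 1.546, 0.335]
force: [1.8, 0.1, 0.8]
opening: 0.0871
```

Call:
{"op": "servo_tool", "data": {"rows": [87,25,0,-1,0,0,0,87,25,0,0,0,0,0,87,25,0,0,0,0,0,87,25,0,0,0,0,0,87,25,0,0,0,0,0,87,12,0,0,0,0,0,87,8,0,0,0,0,0,87,0,0,0,0,0,0]}}

```text
clock: 2.27
tool_pos: [0.5831, 0.0297, 0.0754]
tool_rot: [-0.335, 1.549, 0.335]
force: [0.8, -0.3, 1.0]
opening: 0.087
```

```bash
python3 - <<'E'
from h import *
s=snap('side','s1.png')
cv2.imwrite('pics/s1b.png',cv2.resize(s[120:250,170:340],None,fx=4.5,fy=4.5,interpolation=cv2.INTER_CUBIC))
st=manip.read_state();print(st['tool_pos'],st['force'])
E
```

```text
[0.58412057 0.02989689 0.07690179] [ 0.19431376 -0.00680035  0.72381922]
```

View pics/s1b.png

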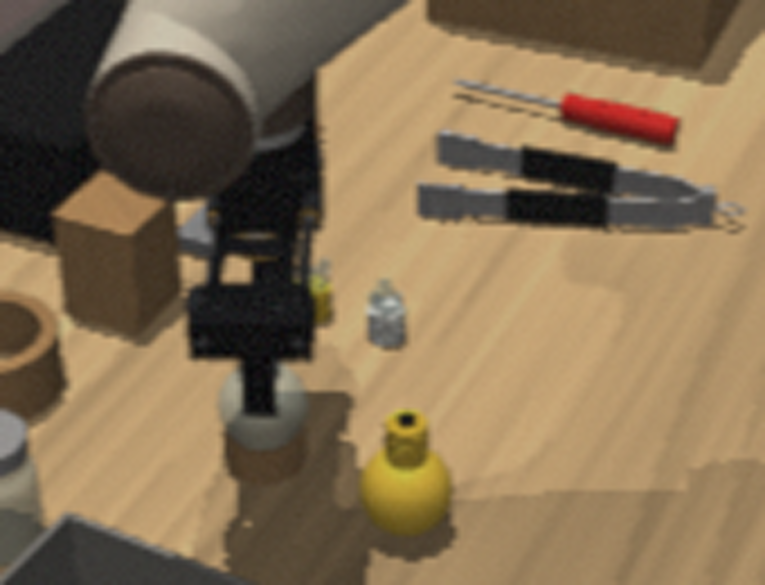

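The fingers straddle the globe (finger at (258,385), ball at (262,405) in the crop). Closing now, then lifting.

Call:
{"op": "servo_tool", "data": {"rows": [87,0,2,0,0,0,0,10,0,0,0,0,0,0,10,0,0,0,0,0,0,10,0,0,0,0,0,0,10,0,0,0,0,0,0,10,0,0,0,0,0,0,10,0,0,0,0,0,0,10,0,0,0,0,0,0,10,0,0,0,0,0,0,10,0,0,0,0,0,0]}}

```text
clock: 3.15
tool_pos: [0.5836, 0.0319, 0.0775]
tool_rot: [-0.335, 1.545, 0.335]
force: [0.4, -0.4, -0.5]
opening: 0.0354
```

Call:
{"op": "servo_tool", "data": {"rows": [10,-5,0,0,0,0,0,10,-10,0,0,0,0,0,10,-15,0,0,0,0,0,10,-20,0,0,0,0,0,10,-20,0,0,0,0,0,10,-20,0,0,0,0,0,10,-20,0,0,0,0,0,10,-20,0,0,0,0,0,10,-15,0,0,0,0,0,10,0,0,0,0,0,0]}}

```text
clock: 3.98
tool_pos: [0.5856, 0.0321, 0.2274]
tool_rot: [-0.335, 1.536, 0.334]
force: [1.7, 1.1, -0.3]
opening: 0.026
```

```bash
python3 - <<'E'
from h import *
s=snap('side','s2.png')
st=manip.read_state();print(st['tool_pos'],st['force'],st['opening']); p=proj('side',st['tool_pos']);print(p)
u,v=map(int,p);x0,y0=max(u-85,0),max(v-55,0)
print(x0,y0)
cv2.imwrite('pics/s2b.png',cv2.resize(s[y0:y0+130,x0:x0+170],None,fx=4.5,fy=4.5,interpolation=cv2.INTER_CUBIC))
E
```

```text
[0.58444735 0.03210605 0.22499274] [-0.35077077 -0.26629055 -1.57683053] 0.026146246544250188
[225.66485825 157.44851875]
140 102
```

View pics/s2b.png

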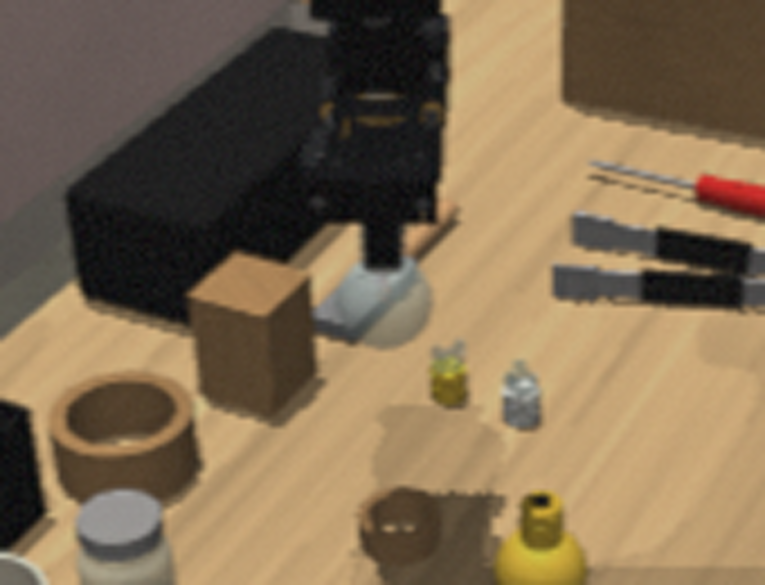

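Bulb is held by the cap (ball centre at crop (386,303)) but gripped a bit high. Next: ball's height under the TCP.

```bash
python3 - <<'E'
from h import *
p=manip.read_state()['tool_pos']
for v in(300,303,306):
    o,d=ray('side',140+386/4.5-.4,102+v/4.5-.4); k=((p[:2]-o[:2])@d[:2])/(d[:2]@d[:2]); print((o+k*d)-p)
d=np.array([.503,.313])-p[:2]; print(d, d@[-.414,.910]*1e3, d@[.910,.414]*1e3)
E
```

```text
[ 0.00186628  0.00105942 -0.03524248]
[ 0.00194042  0.00110171 -0.03745424]
[ 0.0020147   0.0011441  -0.03967043]
[-0.08144735  0.28089395] 289.332699530995 42.17300966396964
```

Call:
{"op": "servo_tool", "data": {"rows": [10,0,12,2,0,0,0,10,0,22,3.2,0,0,0,10,0,24,3.5,0,0,0,10,0,24,3.5,0,0,0,10,0,24,3.5,0,0,0,10,0,24,3.5,0,0,0,10,0,24,3.5,0,0,0,10,0,24,3.5,0,0,0,10,0,24,3.5,0,0,0,10,0,24,3.5,0,0,0,10,0,24,3.5,0,0,0,10,0,22,3.2,0,0,0,10,0,17,2,0,0,0,10,0,0,0,0,0,0]}}

```text
clock: 5.2
tool_pos: [0.5002, 0.315, 0.2205]
tool_rot: [-0.338, 1.547, 0.337]
force: [0.6, -1.0, -0.7]
opening: 0.0263
```

Call:
{"op": "servo_tool", "data": {"rows": [10,10,0,0,0,0,0,10,20,0,0,0,0,0,10,20,0,0,0,0,0,10,20,0,0,0,0,0,10,20,0,0,0,0,0,10,20,0,0,0,0,0,10,15,0,0,0,0,0,10,8,0,0,0,0,0,10,4,0,0,0,0,0,10,0,0,0,0,0,0,10,0,0,0,0,0,0]}}

```text
clock: 6.12
tool_pos: [0.5025, 0.3122, 0.0859]
tool_rot: [-0.334, 1.544, 0.335]
force: [0.3, -0.8, -0.1]
opening: 0.0262
```

Call:
{"op": "servo_tool", "data": {"rows": [10,3,0,0,0,0,0,10,3,0,0,0,0,0,10,2,0,0,0,0,0,10,0,0,0,0,0,0,10,0,0,0,0,0,0]}}

```text
clock: 6.53
tool_pos: [0.5021, 0.3123, 0.0776]
tool_rot: [-0.335, 1.545, 0.335]
force: [-0.2, 0.4, -1.2]
opening: 0.0261
```

Call:
{"op": "servo_tool", "data": {"rows": [10,1,0,0,0,0,0,10,1,0,0,0,0,0,10,0,0,0,0,0,0,10,0,0,0,0,0,0]}}

```text
clock: 6.87
tool_pos: [0.5021, 0.3123, 0.0755]
tool_rot: [-0.335, 1.545, 0.335]
force: [1.0, -0.7, -1.4]
opening: 0.0261
```

Call:
{"op": "servo_tool", "data": {"rows": [10,1,0,0,0,0,0,10,0,0,0,0,0,0,10,0,0,0,0,0,0]}}

```text
clock: 7.12
tool_pos: [0.5021, 0.3122, 0.0745]
tool_rot: [-0.335, 1.545, 0.335]
force: [-0.1, 0.3, -0.3]
opening: 0.0264
```

Call:
{"op": "servo_tool", "data": {"rows": [10,1,0,0,0,0,0,10,0,0,0,0,0,0,10,0,0,0,0,0,0]}}

```text
clock: 7.37
tool_pos: [0.5021, 0.3122, 0.0735]
tool_rot: [-0.335, 1.545, 0.335]
force: [-0.2, 0.6, -0.7]
opening: 0.0263
```

Call:
{"op": "servo_tool", "data": {"rows": [10,1,0,0,0,0,0,10,0,0,0,0,0,0,10,0,0,0,0,0,0]}}

```text
clock: 7.62
tool_pos: [0.5021, 0.3122, 0.0725]
tool_rot: [-0.335, 1.545, 0.335]
force: [0.6, -0.1, -1.2]
opening: 0.0261
```

Call:
{"op": "servo_tool", "data": {"rows": [10,0.5,0,0,0,0,0,10,0,0,0,0,0,0,10,0,0,0,0,0,0]}}

```text
clock: 7.87
tool_pos: [0.5021, 0.3123, 0.072]
tool_rot: [-0.335, 1.545, 0.335]
force: [-0.1, -0.0, -1.5]
opening: 0.0261
```

Call:
{"op": "servo_tool", "data": {"rows": [10,1,0,0,0,0,0,10,0,0,0,0,0,0,10,0,0,0,0,0,0]}}

```text
clock: 8.12
tool_pos: [0.5025, 0.3125, 0.0717]
tool_rot: [-0.335, 1.544, 0.335]
force: [-0.3, -0.0, 4.3]
opening: 0.0261
```

Call:
{"op": "servo_tool", "data": {"rows": [10,1,0,0,0,0,0,10,0,0,0,0,0,0,10,0,0,0,0,0,0]}}

```text
clock: 8.37
tool_pos: [0.5029, 0.3128, 0.0716]
tool_rot: [-0.335, 1.542, 0.336]
force: [-0.8, -0.6, 8.3]
opening: 0.0263
```

Contact reached. Back off 1.5 mm, release, then rise.

Call:
{"op": "servo_tool", "data": {"rows": [10,-1.5,0,0,0,0,0,10,0,0,0,0,0,0,40,0,0,0,0,0,0,87,0,0,0,0,0,0,87,0,0,0,0,0,0,87,0,0,0,0,0,0,87,0,0,0,0,0,0,87,0,0,0,0,0,0,87,0,0,0,0,0,0,87,0,0,0,0,0,0,87,0,0,0,0,0,0,87,0,0,0,0,0,0,87,0,0,0,0,0,0,87,0,0,0,0,0,0]}}

```text
clock: 9.53
tool_pos: [0.5021, 0.3123, 0.0716]
tool_rot: [-0.335, 1.545, 0.335]
force: [-0.7, -0.3, 0.1]
opening: 0.0862
```

Call:
{"op": "servo_tool", "data": {"rows": [87,-5,0,0,0,0,0,87,-10,0,0,0,0,0,87,-15,0,0,0,0,0,87,-20,0,0,0,0,0,87,-25,0,0,0,0,0,87,-25,0,0,0,0,0,87,-25,0,0,0,0,0,87,-25,0,0,0,0,0,87,0,0,0,0,0,0]}}

```text
clock: 10.28
tool_pos: [0.5047, 0.314, 0.2291]
tool_rot: [-0.331, 1.533, 0.339]
force: [-0.3, -0.2, 0.3]
opening: 0.0874
```

```bash
python3 - <<'E'
from h import *
s=snap('side','s3.png'); 
cv2.imwrite('pics/s3b.png',cv2.resize(s[140:340,120:340],None,fx=3.5,fy=3,interpolation=cv2.INTER_CUBIC)[:600])
st=manip.read_state();print(st['tool_pos'],st['clock'])
E
```

```text
[0.50348503 0.31339143 0.22613749] 10.3333
```

View pics/s3b.png

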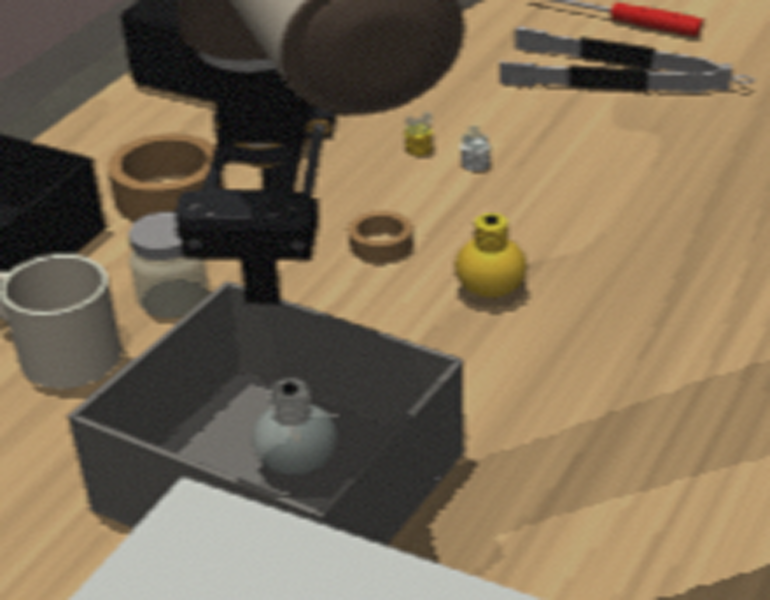

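Globe stands free on the tub floor (crop (293,440)), and ring and bystanders are in place. Over to the tongs.

Call:
{"op": "servo_tool", "data": {"rows": [87,0,-33.4,-14.3,0,0,0,87,0,-33.4,-14.3,0,0,0,87,0,-33.4,-14.3,0,0,0,87,0,-33.4,-14.3,0,0,0,87,0,-33.4,-14.3,0,0,0,87,0,-33.4,-14.3,0,0,0,87,0,-33.4,-14.3,0,0,0,87,0,-33.4,-14.3,0,0,0,87,0,-33.4,-14.3,0,0,0,87,0,-33.4,-14.3,0,0,0,87,0,-33.4,-14.3,0,0,0,87,0,-33.4,-14.3,0,0,0,87,0,-33.4,-14.3,0,0,0,87,0,-33.4,-14.3,0,0,0,87,0,-33.4,-14.3,0,0,0,87,0,-33.4,-14.3,0,0,0,87,0,-33.4,-14.3,0,0,0,87,0,-33.4,-14.3,0,0,0,87,0,0,0,0.1,0,0,87,0,0,0,0.1,0,0]}}

```text
clock: 12.0
tool_pos: [0.5156, -0.3435, 0.2201]
tool_rot: [-0.17, 1.566, 0.172]
force: [1.5, 0.2, 0.0]
opening: 0.087
```

Call:
{"op": "servo_tool", "data": {"rows": [87,0,0,0,0,0,0,87,0,0,0,0,0,0]}}

```text
clock: 12.17
tool_pos: [0.5162, -0.3415, 0.221]
tool_rot: [-0.179, 1.564, 0.18]
force: [0.1, 1.0, 0.3]
opening: 0.087
```

```bash
python3 - <<'E'
from h import *
from scipy.spatial.transform import Rotation as R
st=manip.read_state();M=R.from_rotvec(st['tool_rot']).as_matrix()
print(st['tool_pos'],np.degrees(np.arctan2(M[1,1],M[0,1])),M[:,0])
print(M.T@(np.array([.518,-.342,.004])-st['tool_pos'])*1e3)
E
```

```text
[ 0.51619686 -0.34147982  0.22103871] 103.1206579147275 [-1.09749204e-03  5.74170504e-04 -9.99999233e-01]
[217.03626573  -1.09135178   1.84167345]
```

Call:
{"op": "servo_tool", "data": {"rows": [87,30,0,2,0,0,0,87,30,0,0,0,0,0,87,30,0,0,0,0,0,87,30,0,0,0,0,0,87,30,0,0,0,0,0,87,15,0,0,0,0,0,87,5,0,0,0,0,0,87,0,0,0,0,0,0]}}

```text
clock: 12.83
tool_pos: [0.518, -0.3403, 0.0503]
tool_rot: [-0.179, 1.566, 0.181]
force: [0.3, 0.2, -0.8]
opening: 0.087
```

```bash
python3 - <<'E'
from h import *
s=snap('side','s4.png');t=snap('top','t4.png')
a=cv2.resize(s[120:220,230:350],(480,400),interpolation=cv2.INTER_CUBIC)
b=cv2.resize(t[160:260,290:370],(320,400),interpolation=cv2.INTER_CUBIC)
cv2.imwrite('pics/st4.png',np.hstack([a,b]))
st=manip.read_state();print(st['tool_pos'],st['clock'])
E
```

```text
[ 0.51967277 -0.34123566  0.05287734] 12.9333
```

View pics/st4.png

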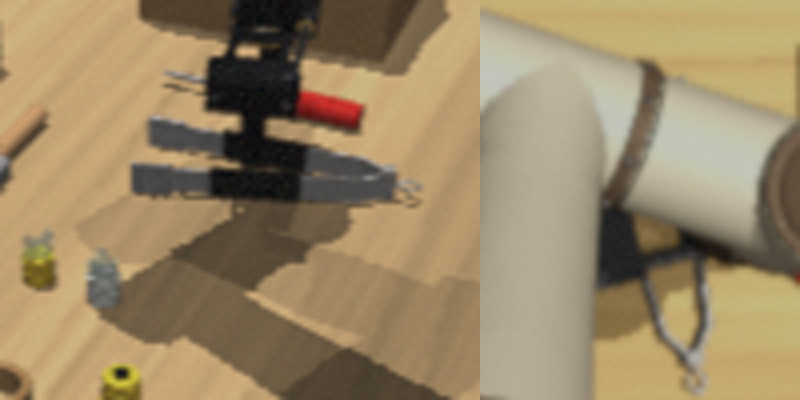

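Fingers line up lengthwise with the sleeves (side crop ~(255,150)), and the numbers give ~12 mm lateral clearance. Descending, with force checked.

Call:
{"op": "servo_tool", "data": {"rows": [87,10,0,0,0,0,0,87,10,0,0,0,0,0,87,10,0,0,0,0,0,87,0,0,0,0,0,0]}}

```text
clock: 13.27
tool_pos: [0.5169, -0.3403, 0.0191]
tool_rot: [-0.176, 1.567, 0.18]
force: [0.5, 0.1, -1.2]
opening: 0.0871
```

Call:
{"op": "servo_tool", "data": {"rows": [87,8,0,0,0,0,0,87,6,0,0,0,0,0,87,4,0,0,0,0,0,87,0,0,0,0,0,0,87,0,0,0,0,0,0]}}

```text
clock: 13.68
tool_pos: [0.5185, -0.3411, 0.0033]
tool_rot: [-0.178, 1.564, 0.178]
force: [-0.2, -0.8, -0.5]
opening: 0.0867
```

Call:
{"op": "servo_tool", "data": {"rows": [47,0,0,0,0,0,0,47,0,0,0,0,0,0,47,0,0,0,0,0,0,47,0,0,0,0,0,0,47,0,0,0,0,0,0,47,0,0,0,0,0,0,47,0,0,0,0,0,0,47,0,0,0,0,0,0,47,0,0,0,0,0,0,47,0,0,0,0,0,0,47,0,0,0,0,0,0,47,0,0,0,0,0,0]}}

```text
clock: 14.68
tool_pos: [0.5189, -0.3412, 0.0039]
tool_rot: [-0.179, 1.563, 0.178]
force: [0.4, 0.1, 2.4]
opening: 0.0471
```

Call:
{"op": "servo_tool", "data": {"rows": [47,-2,0,0,0,0,0,47,-5,0,0,0,0,0,47,-8,0,0,0,0,0,47,-10,0,0,0,0,0,47,-12,0,0,0,0,0,47,-12,0,0,0,0,0,47,-12,0,0,0,0,0,47,-12,0,0,0,0,0,47,-12,0,0,0,0,0,47,-8,0,0,0,0,0,47,-4,0,0,0,0,0,47,0,0,0,0,0,0,47,0,0,0,0,0,0]}}

```text
clock: 15.77
tool_pos: [0.5184, -0.3409, 0.1006]
tool_rot: [-0.178, 1.563, 0.178]
force: [1.2, 0.9, -1.7]
opening: 0.047
```

```bash
python3 - <<'E'
from h import *
s=snap('side','s5.png');t=snap('top','t5.png')
a=cv2.resize(s[110:210,230:350],(480,400),interpolation=cv2.INTER_CUBIC)
b=cv2.resize(t[160:260,290:370],(320,400),interpolation=cv2.INTER_CUBIC)
cv2.imwrite('pics/st5.png',np.hstack([a,b]))
st=manip.read_state();print(st['tool_pos'],st['clock'],st['opening'],st['force'])
E
```

```text
[ 0.51805874 -0.34083274  0.09976773] 15.8667 0.047130220639115816 [-0.25062505 -0.23250024 -1.45082722]
```

View pics/st5.png

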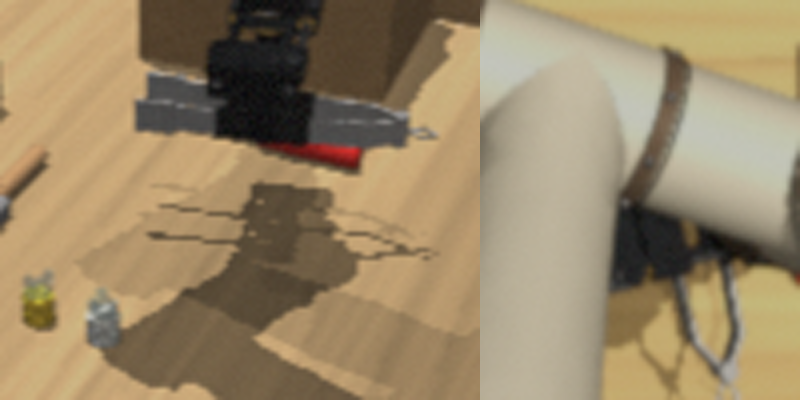

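```bash
python3 - <<'E'
from h import *
from scipy.spatial.transform import Rotation as R
st=manip.read_state();M=R.from_rotvec(st['tool_rot']).as_matrix();p=st['tool_pos']
S=lambda u,v,z:onz('side',230+u/4-.4,110+v/4-.4,z)
for n,u,v,z in(('Ltop',136,100,.126),('Lbot',136,130,.096),('Rtop',150,73,.126),('hing',408,113,.126)):
    X=S(u,v,z);print(n,X,M.T@(X-p)*1e3)
# stub again, from fresh side/top
sx=np.array([.568,-.1262,0]); z=M[:,2]
tgt=sx-z*.091; tgt[2]=p[2]; print('tgt',tgt,M.T@(tgt-p)*1e3)
s=cv2.imread('pics/s5.png'); print([ (2*0)]) 
E
```

```text
Ltop [ 0.61541053 -0.29142277  0.126     ] [-26.33544087  26.30614081 105.93054308]
Lbot [ 0.61566139 -0.29269761  0.096     ] [  3.6631734   24.97525393 105.92582772]
Rtop [ 0.62415165 -0.3404465   0.126     ] [-26.38585934 -23.42820248 103.43545009]
hing [ 0.39962728 -0.36656702  0.126     ] [ -26.08023048    1.5562253  -121.21797422]
tgt [ 0.47932591 -0.14664243  0.09976773] [  0.20567483 197.92798589   5.88047078]
[0]
```

Tongs are held level (tips at side crop (136,115)/(150,85)), with the jaw centre ≈88 mm ahead of the TCP. Moving over the stub.

Call:
{"op": "servo_tool", "data": {"rows": [47,0,4,0,0,0,0,47,0,8,1,0,0,0,47,0,12,1,0,0,0,47,0,16,1,0,0,0,47,0,16,1,0,0,0,47,0,16,1,0,0,0,47,0,16,1,0,0,0,47,0,16,1,0,0,0,47,0,16,1,0,0,0,47,0,16,1,0,0,0,47,0,16,0,0,0,0,47,0,16,0,0,0,0,47,0,12,0,0,0,0,47,0,8,0,0,0,0,47,0,6,0,0,0,0,47,0,3,0,0,0,0,47,0,0,0,0,0,0,47,0,0,0,0,0,0]}}

```text
clock: 17.37
tool_pos: [0.4832, -0.1473, 0.1006]
tool_rot: [-0.178, 1.563, 0.178]
force: [0.3, -0.4, -1.3]
opening: 0.0469
```

Call:
{"op": "servo_tool", "data": {"rows": [47,4,0,0,0,0,0,47,8,0,0,0,0,0,47,12,0,0,0,0,0,47,10,0,0,0,0,0,47,4,0,0,0,0,0,47,0,0,0,0,0,0,47,0,0,0,0,0,0]}}

```text
clock: 17.95
tool_pos: [0.483, -0.1474, 0.0622]
tool_rot: [-0.178, 1.564, 0.178]
force: [0.1, 0.8, -1.9]
opening: 0.047
```

```bash
python3 - <<'E'
from h import *
from scipy.spatial.transform import Rotation as R
s=snap('side','s6.png');t=snap('top','t6.png')
a=cv2.resize(s[130:220,210:330],(480,360),interpolation=cv2.INTER_CUBIC)
b=cv2.resize(t[150:240,230:310],(320,360),interpolation=cv2.INTER_CUBIC)
cv2.imwrite('pics/st6.png',np.hstack([a,b]))
st=manip.read_state();print(st['tool_pos'],st['clock'],st['opening'],st['force'])
M=R.from_rotvec(st['tool_rot']).as_matrix();print(M.T@(np.array([.568,-.1265,0])-st['tool_pos'])*1e3)
E
```

```text
[ 0.48353467 -0.1472717   0.06290249] 18.05 0.04708050489704674 [-0.09043663  0.80132605 -1.70663622]
[62.97683909  1.27290139 86.9187884 ]
```

View pics/st6.png

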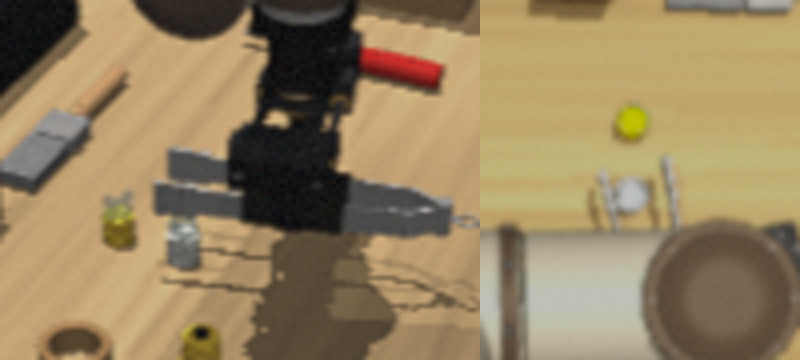

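Top crop: the stub (631,195) sits between the jaws (607 and 672), about 2 mm left of the middle after parallax, and is centred lengthwise. Nudge and descend.

Call:
{"op": "servo_tool", "data": {"rows": [47,0,2,0,0,0,0,47,5,0,0,0,0,0,47,10,0,0,0,0,0,47,12,0,0,0,0,0,47,12,0,0,0,0,0,47,8,0,0,0,0,0,47,5,0,0,0,0,0,47,3,0,0,0,0,0,47,0,0,0,0,0,0,47,0,0,0,0,0,0]}}

```text
clock: 18.88
tool_pos: [0.483, -0.1452, 0.0078]
tool_rot: [-0.178, 1.563, 0.178]
force: [-0.2, -1.0, -1.3]
opening: 0.0472
```

```bash
python3 - <<'E'
from h import *
s=snap('side','s7.png');t=snap('top','t7.png')
a=cv2.resize(s[130:220,210:330],(480,360),interpolation=cv2.INTER_CUBIC)
b=cv2.resize(t[150:240,230:310],(320,360),interpolation=cv2.INTER_CUBIC)
cv2.imwrite('pics/st7.png',np.hstack([a,b]))
st=manip.read_state();print(st['tool_pos'],st['clock'],st['opening'],st['force'])
E
```

```text
[ 0.48312348 -0.14516518  0.00808681] 18.9833 0.04717736962359911 [ 0.40368023 -0.64768812 -1.45881269]
```

View pics/st7.png

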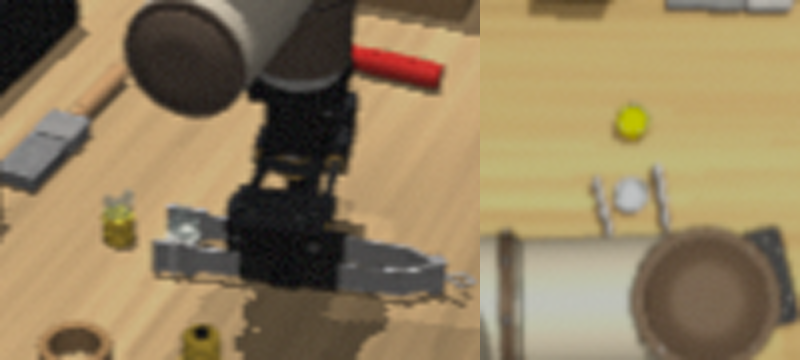

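The stub (631,195) is centred between the jaws (603, 661). Squeeze.

Call:
{"op": "servo_tool", "data": {"rows": [43,0,0,0,0,0,0,40,0,0,0,0,0,0,38,0,0,0,0,0,0,36,0,0,0,0,0,0,30,0,0,0,0,0,0,20,0,0,0,0,0,0,10,0,0,0,0,0,0,10,0,0,0,0,0,0,10,0,0,0,0,0,0,10,0,0,0,0,0,0,10,0,0,0,0,0,0,10,0,0,0,0,0,0]}}

```text
clock: 19.98
tool_pos: [0.4827, -0.1452, 0.0076]
tool_rot: [-0.178, 1.563, 0.178]
force: [0.5, -0.3, -0.5]
opening: 0.0368
```

Call:
{"op": "servo_tool", "data": {"rows": [10,-2,0,0,0,0,0,10,-4,0,0,0,0,0,10,-6,0,0,0,0,0,10,-8,0,0,0,0,0,10,-10,0,0,0,0,0,10,-10,0,0,0,0,0,10,-10,0,0,0,0,0,10,-10,0,0,0,0,0,10,-10,0,0,0,0,0,10,-10,0,0,0,0,0,10,-10,0,0,0,0,0,10,-10,0,0,0,0,0,10,-8,0,0,0,0,0,10,-6,0,0,0,0,0,10,-4,0,0,0,0,0,10,-2,0,0,0,0,0,10,0,0,0,0,0,0,10,0,0,0,0,0,0,10,0,0,0,0,0,0]}}

```text
clock: 21.57
tool_pos: [0.4822, -0.1451, 0.127]
tool_rot: [-0.178, 1.565, 0.178]
force: [-0.4, -0.9, -2.3]
opening: 0.0368
```

Call:
{"op": "servo_tool", "data": {"rows": [10,0,0,0,0,0,0,10,0,0,0,0,0,0,10,0,0,0,0,0,0,10,0,0,0,0,0,0,10,0,0,0,0,0,0,10,0,0,0,0,0,0,10,0,0,0,0,0,0,10,0,0,0,0,0,0]}}

```text
clock: 22.23
tool_pos: [0.4826, -0.1452, 0.1276]
tool_rot: [-0.178, 1.563, 0.178]
force: [0.4, 0.1, -1.4]
opening: 0.0367
```

```bash
python3 - <<'E'
from h import *
s=snap('side','s8.png')
cv2.imwrite('pics/s8b.png',cv2.resize(s[100:330,120:340],None,fx=2.6,fy=2.6,interpolation=cv2.INTER_CUBIC))
st=manip.read_state();print(st['tool_pos'],st['clock'],st['opening'],st['force'])
E
```

```text
[ 0.48260342 -0.14516077  0.1275517 ] 22.2833 0.036787579517330665 [ 1.05387046  0.34409992 -0.89078417]
```

View pics/s8b.png

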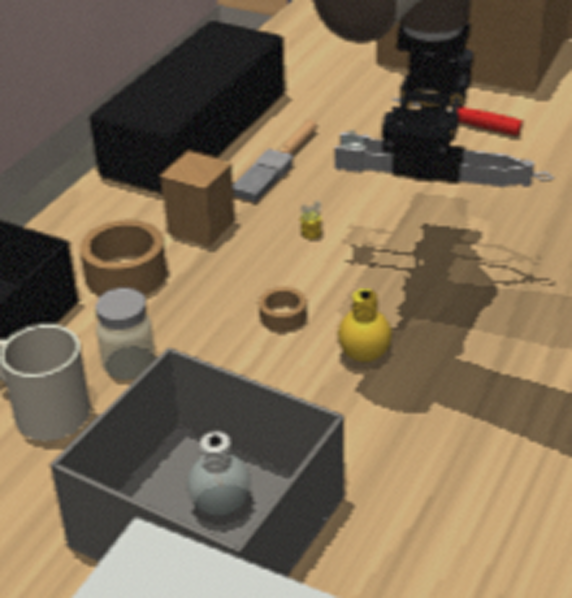

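The stub is gone from the bench and sits in the raised jaws (352,145); the globe is free on the tub floor (220,485), and nothing else has moved. Handing in.

```bash
python3 -c "
from plant import manip
print(manip.finish_job()); s=manip.read_state(); print(s['clock'],s['tool_pos'],s['opening'])"
```

```text
the job is handed in; nothing more can be done
None
the job is handed in; nothing more can be done
```

I put the sound bulb in the tub and lifted the broken base in the tongs, then handed the job in at about 22 s of the 67 s allowed; the interface gives no verdict.

- **Sound bulb:** I gripped it by its cap and lowered it until the wrist felt about 8 N on the tub floor. I backed off slightly and let go there. In the last picture it stands free on the tub floor.
- **Broken base:** I picked up the tongs by the sleeves, centred the jaws around the base and squeezed. The sleeve opening settled at 36.8 mm, against about 37 mm expected with the cap held. I lifted about 12 cm, with the tool steady at z = 0.128 m; the last picture shows the bench spot empty and the base in the jaws.
- **Other things:** The ring and the other items in the last picture look where they stood. I checked this by eye and did not measure it.
- **What went off plan:** The fingers had not finished closing when the lift of the sound bulb began, so they gripped it about 10 mm higher on the cap than planned. I allowed for that by feeling for the floor.
- **Checks that disagreed:** The two camera views put the base about 1–4 mm apart. A top picture over the jaws settled it, with a 2 mm correction. The jaws also measured about 88 mm ahead of the tool, against the 91 mm given, so I used the measured value.

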